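# Back off the knurled locking knob and free the circuit board

### The arm

A 6-joint arm with a two-finger parallel gripper is mounted at the origin on the work surface. World frame = base frame: x ahead of the robot, y to its left, z up, the work surface at z = 0. Lengths are in mm, angles in rad, forces in N, time in s.
With the tool pointing down it reaches from about 375 to 975 mm from the base axis. Payload 3.8 kg.
Tool frame: the origin (TCP) lies at the centre of the arm's flange, where the gripper is bolted on; the fingertips stand 173 mm ahead of it and the grasp point (between the pads) lies 155 mm ahead of it (r.hold_point_z is the distance from the TCP to the grasp point, in mm); z points along the fingers, y is the direction in which the jaws open and shut (so a half turn about z gives the same grasp; the last joint's range is limited). The gripper opens to 85 mm and grips with 20 to 120 N. Pads are 22 mm wide; open, the fingers measure 114 mm over their backs; the gripper's body (76 mm by 85 mm) begins 54 mm behind the grasp point. The pads swing forward as they close: fully open they stand 13 mm farther back than shut.
Start: joints at [1.114, 0.264, 1.604, -0, 1.274, -0.037], TCP at [275.113, 616.387, 404.68] pointing down, gripper open.
Joint ranges: [-2.63, 2.63], [-0.94, 2.18], [0.31, 2.57], [-1.31, 4.45], [0, 2.66], [-2.55, 2.55]. Speed limits (rad/s): [2.57, 2.57, 3.14, 3.14, 3.14, 3.14].

### API

Orientations are given as a rotation vector (axis times angle).
In Python, from station import r, snapshot gives the robot as it stands.
- The arm moves only by the tool drive_tool, never from a script. Its argument "deltas" is a list of rows, each a list of 3 entries, a list of its own where there are three numbers: the shift along the tool's x, y, z normalised to -1 to 1, where 1 is 0.2 m, then the turn, a rotation vector about the tool's x, y, z normalised to -1 to 1, where 1 is 90 degrees, then the opening, from 0 (shut) to 1 (fully open). In form: [[[tx, ty, tz], [ax, ay, az], gripper], ...]. A call has 1 to 12 rows; each row is the pose to reach, as a shift and turn from the pose commanded when the call began, along the tool's axes at that moment; what a row does not reach only later rows make up. A row lasts 1/12 s, in which the tool goes at most 41.7 mm and 7.16 degrees, less where a joint would pass 70% of its speed; a pose out of reach is approached as far as the arm can. A call with a number of a shift or a turn outside -1 to 1 is refused whole. A call with a gripper value outside its range is refused whole. The fingers move at their own pace and stop on an object; the grip force is fixed at half the most. Time passes only in rows, so rows that repeat a pose let the fingers close. It gives the time, the measured TCP pose, the force and the opening at its end, in the units of the state.
- r.get_obs(): the state, without advancing time (a new reading comes with each control period).
- snapshot(name): name is "side" or "top"; returns a dict with "image" (384x512x3 uint8, red, green, blue), "z_map" (384x512 float32, mm along the optical axis (not along the pixel's ray), 0 where there is no reading), "fovy" (degrees; the focal length in pixels is half the picture's height over the tangent of half this angle, whatever the lens; pixels are square), "cx", "cy" (the principal point, pixels), "world_from_camera" (4x4, takes a point from camera to world coordinates). Camera axes: x right, y up, looking along -z (the intrinsics and any distortion apply to the point x, -y, -z); pixel columns grow to the right and rows downward; lengths in mm; the calibration is good to about 2 mm. A picture is of the moment at which its call begins.
- r.sign_off(): hands the job in, once; it reports no verdict.
The state is a dict: "clock": time; "joint_pos": joint angles; "joint_vel": joint speeds; "joint_torque": joint torques, N m; "eef_pos": TCP position; "orientation": TCP orientation; "ft_force": force on the tool from outside, world axes, zero at the start; "torque": the same for the moment, N m; "grip_width": finger opening in mm.
Only numpy, scipy, OpenCV 4.12 (cv2) and the standard library are available. Lean on these libraries where they do the work, as an engineer would, in place of code of your own. Each camera call takes 0.05 s, during which the arm holds its last target.

### The job

Free the circuit board held in the bench vice: roll a fingertip round the knurled rim of the locking knob to loosen it (anticlockwise seen from above) by two full turns, give or take a quarter turn, then push the unlocked sliding jaw back from the board, all the way to its stop. Work on the knob and the jaw from outside only, never taking either between the fingers, and lift nothing. Finish with the knob at two turns and the board still lying flat in its place on the rests, without shifting the loose things around the vice.

Things in the scene. Friction and masses are not known exactly. Their poses are not given: they have to be found in the camera images.
- vice: Low aluminium board vice bolted to the bench; base plate 150 mm wide (its x), y = -105 to +240 mm, 10 mm high. Origin on the bench under the knob's axis with the jaw shut; z up. +y points from the knob to the board. Fixed jaw: bar 130 mm long in x, y = 171 to 191, top 46 mm above the bench. Stop block of the sliding jaw: y = -105 to -93, top 40 mm.
- jaw (a joint): Travel of the sliding jaw in m along the vice's -y: 0 shut against the board, 0.050 at its stop. Dark carriage 60 mm wide in x, y = -34 to +32 mm when shut, top 45 mm above the bench. The tight screw's dog point sits 2.7 mm deep in a hole of the rail (1 mm play) and blocks the slide; it comes clear after about 1.8 turns. Then the jaw slides with about 8 N of friction and stays put.
- jaw_face (a point): Middle of the top edge of the sliding jaw's flat face towards the board, 46 mm above the bench, 50 mm to the +y side of the knob's axis. The jaw plate behind it is 130 mm long in x, 18 mm thick and 15 to 46 mm above the bench. Below the edge the face is bare for 14 mm down to the board's top. Axes as the vice's.
- knob (a joint): Turn of the locking knob in rad: 0 tight (hard stop) at the start, growing as it is loosened anticlockwise seen from above; 6.283 is one turn, 12.57 two turns, hard stop at 25.1. Friction about 0.06 N m (2.5 N at the rim); it stays where it is left and rises 1.5 mm a turn.
- knob_top (a point): Centre of the top of the locking knob: aluminium, axis upright, on the sliding jaw, 49 mm in diameter over the 20 rounded ridges of its knurled rim (1.9 mm deep). Tight, the rim spans 55 to 74.5 mm above the bench; a 14 mm neck is below it, all else on the vice is below 46 mm. A black line on top, from near the middle to the rim along the point's own x axis, turns with the knob.
- board: Bare green circuit-board panel 110 mm (x) by 119.5 mm (y) by 2 mm with small parts up to 2.5 mm high, loose, lying between the jaws on two rests, its underside 30 mm above the bench. Origin: centre of the underside.
- tweezers: Dark steel tweezers 120 mm long, 20 mm wide, 8 mm high, lying on the bench beside the vice. Origin: underside, middle.
- loupe: Black eye loupe standing on the bench, 38 mm in diameter and 38 mm high. Origin: centre of the underside.
- bottle: Clear drinking bottle with a red cap, 60 mm in diameter, 190 mm high, standing beyond the board's end of the vice. Origin: centre of the underside.
Not all that is in view belongs to the job. Of the things that look like the board, the middle-sized one is meant.

How it is judged (in metres and radians):
At the end, for the whole second after the job is handed in: The knob rests between 1.73 and 2.27 turns from tight, the sliding jaw stands at least 44 mm back (stop at 50 mm), and the board lies flat within 10 mm of where it was (value of joint knob between 10.9 and 14.25 rad and value of joint jaw above 0.044 m and distance of board from where it was at the start of the episode below 0.01 m and angle between board's own z axis and vertical below 0.06 rad and velocity of joint knob below 0.05 rad/s and linear speed of board below 0.02 m/s); the robot touches nothing.
It fails at once if the knob is straddled or gripped between the fingers (horizontal distance between the grasp point and knob_top below 0.018 m and height (world z) of the grasp point below 0.088 m).
It fails at once if the jaw plate is gripped between the fingers (y of the grasp point in the frame of jaw_face between -0.015 and -0.003 m and x of the grasp point in the frame of jaw_face between -0.065 and 0.065 m and height (world z) of the grasp point below 0.058 m).
It fails at once if the board is lifted, tilted or shoved off its place (distance of board from where it was at the start of the episode above 0.015 m or angle between board's own z axis and vertical above 0.15 rad).
It fails at once if a loose thing beside the vice is knocked or moved by more than 20 mm (distance of any of tweezers, loupe, bottle from where it was at the start of the episode above 0.02 m).
It also fails if it takes over 64 s, if anything falls off the work surface, if the arm or the gripper's body presses on something with over 40 N, if the wrist force passes 120 N, or if a joint passes its speed limit or range.

## Working session

There is one attempt and no reset: what is moved stays moved. The work goes in short steps, Python scripts to look and compute and a tool call to move; the robot and the scene stay as the last step left them, time stands still between calls to the robot, and variables do not carry over. Pictures are saved under pics/ and viewed, and the job is handed in when it is done.

Besides the shell and the picture viewer there is one more tool, called after "Emit:" as name(argument=value, ...) on one line, values as JSON. drive_tool: Moves the arm, as the interface text tells. Its arguments: {"type":"object","properties":{"deltas":{"type":"array"}},"required":["deltas"]}

```bash
ls; mkdir -p pics; python3 - <<'E'
from station import r, snapshot
import cv2,numpy as np,pickle
print(r.get_obs())
for n in ("top","side"):
    s=snapshot(n); pickle.dump(s,open(f"{n}0.pkl","wb"))
    cv2.imwrite(f"pics/{n}0.png",cv2.resize(s["image"][:,:,::-1],(800,600),interpolation=cv2.INTER_CUBIC))
    print({k:v for k,v in s.items() if k not in("image","z_map")}, (s["z_map"]>0).mean())
E
```

```text
pics
{'clock': 0.0, 'joint_pos': array([ 1.11411517e+00,  2.64741219e-01,  1.60537744e+00,  6.83593605e-06,
        1.27369028e+00, -3.68865901e-02]), 'joint_vel': array([ 0.00163885,  0.00042907,  0.00103262,  0.00075185, -0.00044682,
       -0.00075843]), 'joint_torque': array([ 6.62468519e-04, -5.15117168e+01, -3.67319655e+01, -1.27197031e-04,
        1.28788326e-02,  1.25079202e-05]), 'eef_pos': array([274.95184473, 616.08514128, 403.36777943]), 'orientation': array([-0.65446907, -3.07210384,  0.00337276]), 'ft_force': array([-1.30708082, -0.29588111, -0.43069965]), 'torque': array([ 0.01513684,  0.00127807, -0.04548717]), 'grip_width': 85.62930996533267}
{'fovy': 42.76121425513697, 'cx': 245.54647854996713, 'cy': 194.00275233541927, 'world_from_camera': array([[ 1.91528512e-02,  9.86941306e-01, -1.59937575e-01,
         3.57246962e+02],
       [-9.99763868e-01,  1.72627963e-02, -1.31986611e-02,
         6.19717207e+01],
       [-1.02653341e-02,  1.60152600e-01,  9.87038889e-01,
         1.09285914e+03],
       [ 0.00000000e+00,  0.00000000e+00,  0.00000000e+00,
         1.00000000e+00]])} 0.9960378011067709
{'fovy': 56.62220170474226, 'cx': 254.3985066066021, 'cy': 194.78396640107715, 'world_from_camera': array([[ 8.01588225e-01,  4.05424261e-01, -4.39417211e-01,
         1.51537823e+02],
       [-5.97801236e-01,  5.31832164e-01, -5.99823500e-01,
        -4.08048372e+02],
       [-9.48679318e-03,  7.43495607e-01,  6.68673525e-01,
         6.39252280e+02],
       [ 0.00000000e+00,  0.00000000e+00,  0.00000000e+00,
         1.00000000e+00]])} 0.9962005615234375
```

View pics/top0.png

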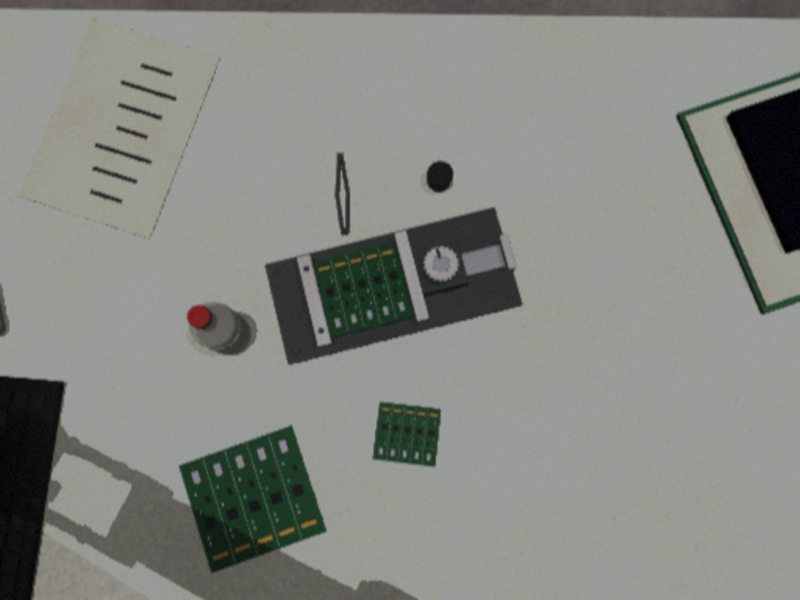

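View pics/side0.png

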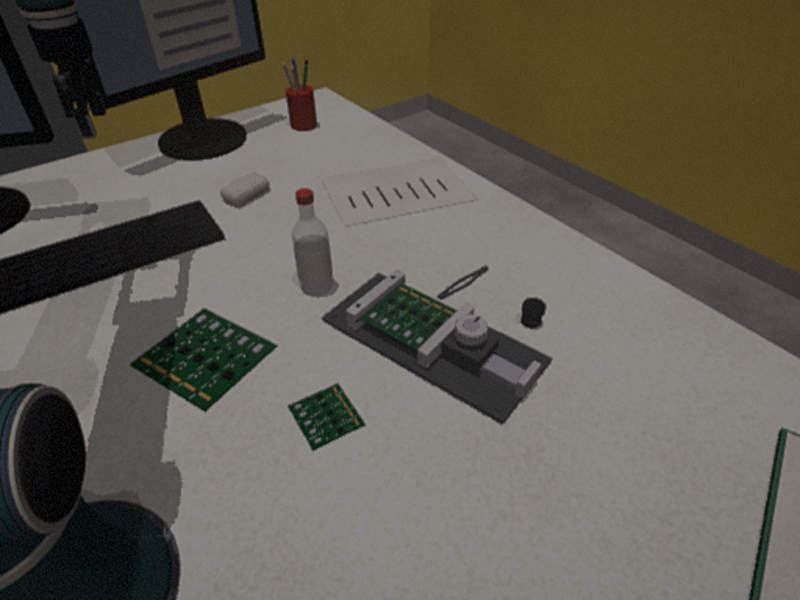

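The top view shows the vice centred near (395,285) with the knob at (441,263), its line pointing up. The jaw plate is at (411,275), the loupe at (439,176), the tweezers at (343,193) and the bottle at (225,328). The other two boards, at (252,498) and (407,434), are decoys.

```bash
cat > h.py <<'E'
import numpy as np,pickle,cv2
def K(s): 
    h=s["image"].shape[0]; return h/2/np.tan(np.radians(s["fovy"])/2)
def cast(s,u,v,z):
    f=K(s);M=s["world_from_camera"]
    d=M[:3,:3]@np.array([(u-s["cx"])/f,-(v-s["cy"])/f,-1.]);o=M[:3,3]
    return o+d*(z-o[2])/d[2]
def proj(s,P):
    f=K(s);M=s["world_from_camera"];p=M[:3,:3].T@(np.asarray(P,float)-M[:3,3])
    return np.array([s["cx"]+f*p[0]/-p[2], s["cy"]-f*p[1]/-p[2]])
def cloud(s):
    f=K(s);M=s["world_from_camera"];z=s["z_map"];v,u=np.indices(z.shape)
    c=np.stack([(u-s["cx"])/f*z,-(v-s["cy"])/f*z,-z],-1)
    return c@M[:3,:3].T+M[:3,3]
E
python3 - <<'E'
from h import *
for n in("top","side"):
    s=pickle.load(open(n+"0.pkl","rb"));P=cloud(s);im=s["image"]
    k=512/800
    # bench height check
    m=(P[...,0]>350)&(P[...,0]<750)&(P[...,1]>-150)&(P[...,1]<300)
    z=P[...,2]; print(n,"bench z",np.median(z[m]))
    # knob: points z in 65..85 not bottle
    mk=m&(z>66)&(z<90)
    nl,lab,st,ce=cv2.connectedComponentsWithStats(mk.astype(np.uint8))
    for i in range(1,nl):
        if st[i,4]>15: 
            q=P[lab==i]; print("hi",ce[i],st[i,4],q.mean(0),q.min(0),q.max(0))
    c=im[...,::1].astype(int)
    u,v=(441*k,263*k) if n=="top" else (471*k,327*k)
    x0,y0=int(u)-45,int(v)-40
    cr=im[y0:y0+80,x0:x0+100,::-1]
    cv2.imwrite(f"pics/{n}_crop.png",cv2.resize(cr,(800,640)[:2] if 0 else (750,600),interpolation=cv2.INTER_CUBIC)); print("crop",x0,y0,7.5)
    mp=m&(z>41)&(z<52)
    nl,lab,st,ce=cv2.connectedComponentsWithStats(mp.astype(np.uint8))
    for i in range(1,nl):
        if st[i,4]>25: 
            q=P[lab==i]; print("46",ce[i],st[i,4],q.mean(0),cv2.minAreaRect(q[:,:2].astype(np.float32)))
    mp=m&(z>3)
    nl,lab,st,ce=cv2.connectedComponentsWithStats(mp.astype(np.uint8))
    for i in range(1,nl):
        if st[i,4]>25: 
            q=P[lab==i]; print("obj",ce[i],st[i,4],q.mean(0),q[:,2].max(),cv2.minAreaRect(q[:,:2].astype(np.float32)))
E
```

```text
top bench z 1.8932366685542092
hi [281.82908163 169.11989796] 392 [ 5.76942266e+02 -2.52248887e-01  7.49723570e+01] [553.55922768 -23.96903451  66.12780095] [601.80717431  22.73391458  81.19039083]
hi [149.87671233 215.75342466] 73 [472.1925341  274.00007567  78.7482302 ] [453.3484577  265.64393712  66.00796168] [502.60802849 297.85526562  89.77995552]
crop 237 128 7.5
46 [271.18649886 175.52974828] 874 [568.70033755  21.01063261  45.90536719] ((575.5410766601562, 7.2243804931640625), (129.20828247070312, 84.33586120605469), 15.31101131439209)
46 [200.49270073 192.34671533] 548 [528.97002223 173.64490643  46.21264293] ((529.9091186523438, 174.052734375), (130.1295623779297, 20.261734008789062), 15.45215892791748)
obj [219.10526316 126.70850202] 247 [687.78599215 140.00011803  10.3714137 ] 1092.8591401381163 ((551.8531494140625, 113.61698913574219), (401.7215576171875, 27.838191986083984), 10.898650169372559)
obj [280.87681159 112.78623188] 276 [710.04456352   1.03989053  48.49084391] 1092.8591401381163 ((556.3245849609375, 38.059791564941406), (43.690155029296875, 398.6299743652344),
[... 1595 characters left out ...]
06697004808 ((485.197509765625, 281.30426025390625), (36.85594940185547, 58.12605667114258), 88.85160827636719)
obj [294.53125   180.9140625] 128 [691.29755689 138.91360271   5.75350964] 9.755853485145167 ((693.4820556640625, 139.06060791015625), (111.97672271728516, 18.914257049560547), 2.173042058944702)
obj [281.7850234  219.42324493] 6410 [553.34714275  36.41156277  26.1842717 ] 79.06259954976224 ((569.021240234375, 64.8979263305664), (164.1970977783203, 346.9523620605469), 15.323590278625488)
obj [340.75510204 198.95102041] 245 [715.98774353  -5.24464383  29.19437607] 41.23888011300187 ((721.0230712890625, -1.2547550201416016), (37.154178619384766, 38.18498229980469), 4.439225673675537)
```

View pics/top_crop.png

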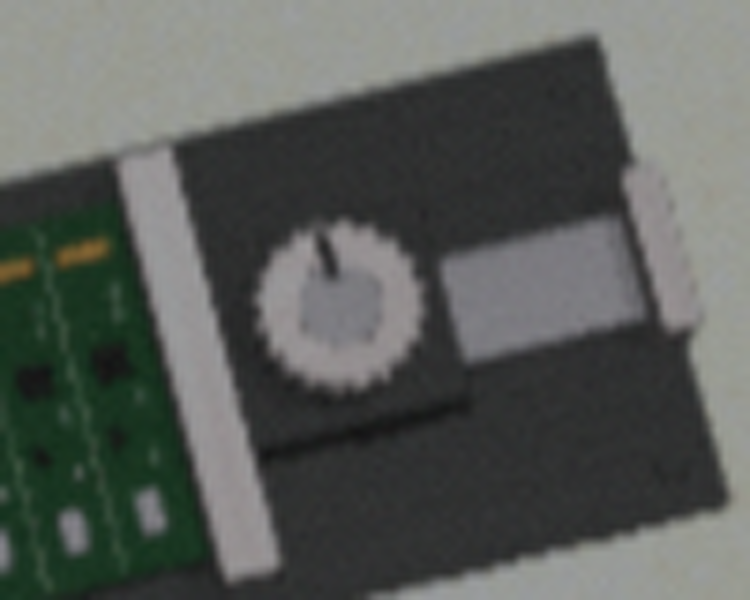

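View pics/side_crop.png

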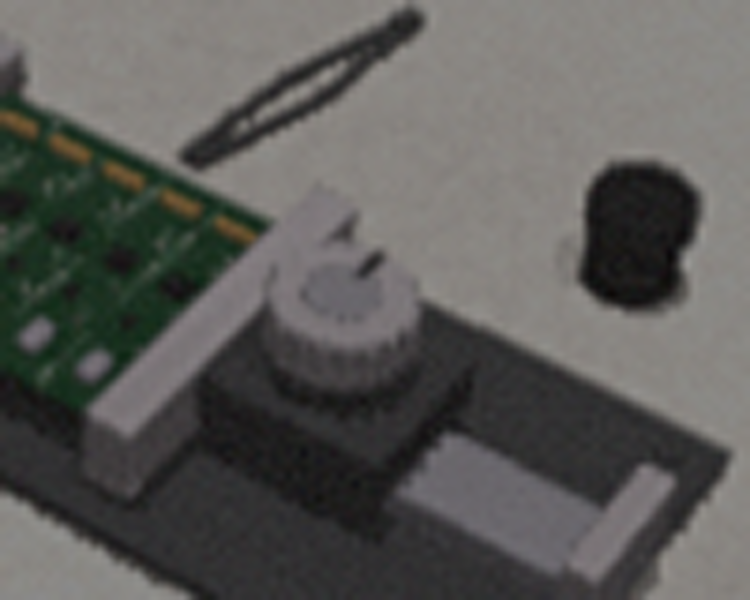

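```bash
python3 - <<'E'
from h import *
yaw=np.radians(15.35);vx=np.array([np.cos(yaw),np.sin(yaw)]);vy=np.array([-vx[1],vx[0]])
for n in("top","side"):
    s=pickle.load(open(n+"0.pkl","rb"));P=cloud(s);z=P[...,2]
    m=(abs(P[...,0]-577)<35)&(abs(P[...,1])<35)
    b=np.median(z[(P[...,0]>350)&(P[...,0]<500)&(abs(P[...,1])<60)&(z<8)])
    t=np.median(z[m&(z>71)]);q=P[m&(z>71.5)]
    c,rad=cv2.minEnclosingCircle(q[:,:2].astype(np.float32)); print(n,"bench",b,"knobtop z",t,"circle",c,rad)
    # white mask circle center cast
    g=cv2.cvtColor(s["image"],cv2.COLOR_RGB2GRAY)
    u0,v0=(282.3,168.7) if n=="top" else (302,207.9)
    print("cast",cast(s,u0,v0,74.5))
    q=P[(z>43.5)&(z<49)&(P[...,0]>450)&(P[...,0]<650)&(P[...,1]>120)&(P[...,1]<230)]
    rc=cv2.minAreaRect(q[:,:2].astype(np.float32)); print("fixed",rc,"-> knob",np.array(rc[0])-181*vy)
    k=np.array([577.5,-1]); 
    q=P[(z>44)&(z<49)&(P[...,0]>480)&(P[...,0]<660)]; L=np.stack([(q[:,:2]-k)@vx,(q[:,:2]-k)@vy],1)
    pl=L[(L[:,1]>36)&(L[:,1]<60)&(abs(L[:,0])<75)]; print("plate local y range",np.percentile(pl[:,1],[1,50,99]),"x",np.percentile(pl[:,0],[0,100]))
    # board green
    h=cv2.cvtColor(s["image"],cv2.COLOR_RGB2HSV);gm=(h[...,0]>40)&(h[...,0]<85)&(h[...,1]>80)
    q=P[gm&(z>20)&(z<42)&(P[...,0]>450)];
    rc=cv2.minAreaRect(q[:,:2].astype(np.float32));print("board",rc,np.median(q[:,2]))
E
```

```text
top bench 0.6390741411762519 knobtop z 75.14568967748266 circle (577.9614868164062, -0.46409931778907776) 24.640108108520508
cast [577.95278291  -1.27562054  74.5       ]
fixed ((529.9218139648438, 174.021484375), (130.11026000976562, 20.03227424621582), 15.353950500488281) -> knob [ 5.77835172e+02 -5.21662540e-01]
plate local y range [36.4077401  43.43795403 50.58737553] x [-64.06101324  64.91388978]
board ((606.9163818359375, -153.17947387695312), (199.1521759033203, 652.1200561523438), 19.58043098449707) 32.457934378466234
side bench 0.45750155579798957 knobtop z 74.75372708141907 circle (580.6275024414062, -1.0675163269042969) 24.916481018066406
cast [582.04992701  -2.75827989  74.5       ]
fixed ((533.0595092773438, 172.86488342285156), (130.27159118652344, 21.17690658569336), 15.429608345031738) -> knob [580.97286718  -1.67826349]
plate local y range [36.23756034 42.20644021 48.41030008] x [-61.06767869  67.60595212]
board ((532.4581909179688, 523.1978759765625), (124.51911163330078, 961.4473266601562), 2.297565221786499) 32.257169789555405
```

Emit:
drive_tool(deltas=[[[-0.08, -0.08, 0], [0, 0, 0.05], 0], [[-0.18, -0.18, 0], [0, 0, 0.11], 0], [[-0.28, -0.28, 0], [0, 0, 0.17], 0], [[-0.38, -0.38, 0], [0, 0, 0.23], 0], [[-0.48, -0.48, 0], [0, 0, 0.29], 0], [[-0.58, -0.58, 0], [0, 0, 0.35], 0], [[-0.68, -0.68, 0], [0, 0, 0.41], 0], [[-0.78, -0.78, 0], [0, 0, 0.47], 0], [[-0.88, -0.88, 0], [0, 0, 0.52], 0], [[-0.96, -0.96, 0], [0, 0, 0.5622], 0], [[-1, -1, 0], [0, 0, 0.5622], 0], [[-1, -1, 0], [0, 0, 0.5622], 0]])

```text
clock: 1.1
eef_pos: [376.7, 350.5, 404.4]
orientation: [1.906, 2.497, -0.001]
ft_force: [-0.8, 0.1, 0.1]
grip_width: 0.2
```

```bash
cat > st.py <<'E'
from station import r
import numpy as np
from scipy.spatial.transform import Rotation as Ro
K=np.array([579.3,-1.1]);yaw=np.radians(15.35);vx=np.array([np.cos(yaw),np.sin(yaw)]);vy=np.array([-vx[1],vx[0]])
def st():
    o=r.get_obs();R=Ro.from_rotvec(o["orientation"]).as_matrix();p=o["eef_pos"]
    f=o["ft_force"]
    print("t",round(o["clock"],2),"p",p.round(1),"local",((p[:2]-K)@vx).round(2),((p[:2]-K)@vy).round(2),"tipz",round(p[2]+173*R[2,2],1),"Flocal",(f[:2]@vx).round(1),(f[:2]@vy).round(1),f[2].round(1),"yawy",np.degrees(np.arctan2(R[1,1],R[0,1])).round(2),"zax",R[:,2].round(3),"grip",round(o["grip_width"],1),"q",o["joint_pos"].round(2))
    return o,R
if __name__=="__main__": st()
E
python3 st.py
```

```text
t 1.1 p [376.7 350.5 404.4] local -102.3 392.67 tipz 231.4 Flocal -0.7 0.3 0.1 yawy 15.31 zax [-0.    -0.001 -1.   ] grip 0.2 q [ 0.7  -0.04  1.94 -0.    1.24  0.43]
```

Emit:
drive_tool(deltas=[[[-0.1, 0, 0], [0, 0, 0], 0], [[-0.25, 0.1, 0], [0, 0, 0], 0], [[-0.4, 0.2, 0], [0, 0, 0], 0], [[-0.55, 0.3, 0], [0, 0, 0], 0], [[-0.7, 0.4, 0], [0, 0, 0], 0], [[-0.85, 0.5, 0], [0, 0, 0], 0], [[-1, 0.6, 0], [0, 0, 0], 0]])

```text
clock: 1.68
eef_pos: [546.1, 191.2, 404.5]
orientation: [-1.901, -2.5, -0.001]
ft_force: [1.1, 0.5, -0.1]
grip_width: -0.2
```

Emit:
drive_tool(deltas=[[[-0.15, 0.05, 0], [0, 0, 0], 0], [[-0.3, 0.1, 0], [0, 0, 0], 0], [[-0.45, 0.15, 0.1], [0, 0, 0], 0], [[-0.6, 0.2, 0.25], [0, 0, 0], 0], [[-0.75, 0.21, 0.4], [0, 0, 0], 0], [[-0.9, 0.21, 0.5], [0, 0, 0], 0], [[-1, 0.21, 0.55], [0, 0, 0], 0], [[-1, 0.21, 0.6], [0, 0, 0], 0], [[-1, 0.21, 0.6], [0, 0, 0], 0]])

```text
clock: 2.43
eef_pos: [637.8, 9.4, 281.2]
orientation: [-1.903, -2.494, 0.004]
ft_force: [-0.3, 1.0, 0.0]
grip_width: 0.1
```

```bash
cat > look.py <<'E'
import sys,cv2
from station import snapshot
from st import st
from h import *
st()
tag=sys.argv[1]; names=sys.argv[2].split(",")
for n in names:
    s=snapshot(n); pickle.dump(s,open(f"{n}_{tag}.pkl","wb"))
    u,v=(270,170) if n=="top" else (300,200)
    cr=s["image"][v-60:v+60,u-80:u+80,::-1]
    cv2.imwrite(f"pics/{n}_{tag}.png",cv2.resize(cr,(800,600),interpolation=cv2.INTER_CUBIC))
E
python3 look.py a top,side
```

```text
t 2.43 p [637.8   9.4 281.2] local 59.2 -5.33 tipz 108.2 Flocal 0.0 1.1 0.0 yawy 15.33 zax [-0.005  0.001 -1.   ] grip 0.1 q [-0.02  0.3   1.8   0.    1.05 -0.29]
```

View pics/side_a.png

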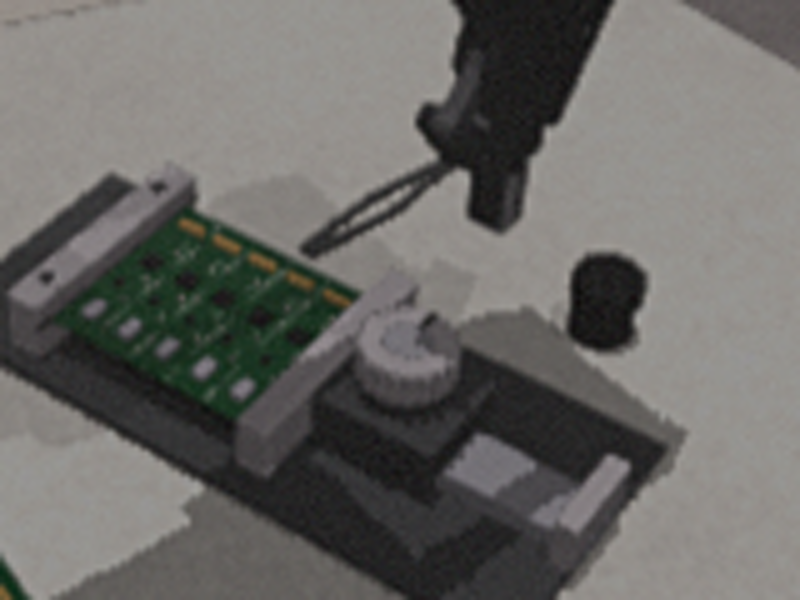

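View pics/top_a.png

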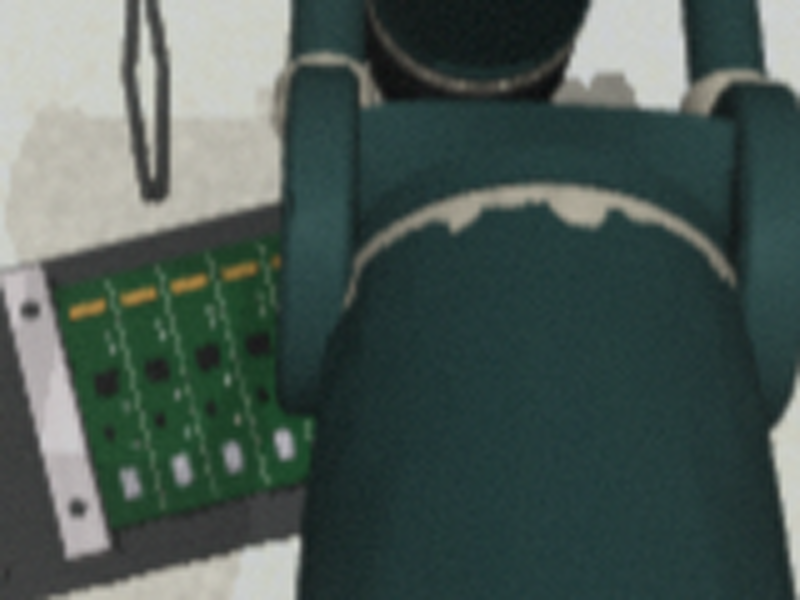

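The side view shows the shut fingertip block at crop (495,195), with the wider knuckles starting above crop row ~165. The knob is at (408,360). The arm hides the knob from the top camera. Next I'll measure the fingertip profile.

```bash
python3 - <<'E'
from h import *; from st import *
s=pickle.load(open("side_a.pkl","rb"));P=cloud(s);q=P.reshape(-1,3)
c=np.array([637.8,9.4]);L=np.stack([(q[:,:2]-c)@vx,(q[:,:2]-c)@vy,q[:,2]],1)
m=(abs(L[:,0])<70)&(abs(L[:,1])<60)&(L[:,2]>95);L=L[m]
for z in range(98,190,6):
    a=L[(L[:,2]>=z)&(L[:,2]<z+6)]
    if len(a):print(z,len(a),"lx",np.percentile(a[:,0],[2,98]).round(1),"ly",np.percentile(a[:,1],[2,98]).round(1))
E
```

```text
104 1 lx [-4.9 -4.9] ly [4.2 4.2]
110 11 lx [-7.4  6.7] ly [-11.4   7.5]
116 19 lx [-12.8   4.2] ly [-11.8  10.1]
122 21 lx [-12.1   5. ] ly [-12.3   4.4]
128 24 lx [-12.9   6.4] ly [-11.7   4.8]
134 24 lx [-14.    4.6] ly [-11.8   4.6]
140 14 lx [-14.9   5.2] ly [-12.    5.6]
146 8 lx [-11.1  10. ] ly [-12.8  -8. ]
152 22 lx [-27.9  24.7] ly [-13.8   6.4]
158 48 lx [-33.4  29.4] ly [-14.3   9.6]
164 30 lx [-38.  39.] ly [-13.3   9.4]
170 31 lx [-43.7  40.5] ly [-16.2   5.2]
176 60 lx [-48.7  45.2] ly [-17.7   7. ]
182 47 lx [-52.7  51.2] ly [-18.1   5. ]
188 57 lx [-58.1  54.4] ly [-18.4   9.1]
```

Emit:
drive_tool(deltas=[[[-0.01, -0.02, 0.08], [0, 0, 0], 0], [[-0.02, -0.04, 0.16], [0, 0, 0], 0], [[-0.02, -0.05, 0.23], [0, 0, 0], 0], [[-0.02, -0.06, 0.23], [0, 0, 0], 0], [[-0.02, -0.07, 0.23], [0, 0, 0], 0], [[-0.02, -0.07, 0.23], [0, 0, 0], 0]])

```text
clock: 3.03
eef_pos: [626.3, 2.8, 240.4]
orientation: [1.902, 2.498, 0.002]
ft_force: [0.1, -0.4, 1.2]
grip_width: -0.1
```

```bash
python3 st.py
```

```text
t 3.03 p [626.3   2.8 240.4] local 46.33 -8.65 tipz 67.4 Flocal 0.0 -0.4 1.2 yawy 15.43 zax [ 0.002  0.    -1.   ] grip -0.1 q [-0.04  0.32  1.86  0.    0.96 -0.3 ]
```

Emit:
drive_tool(deltas=[[[-0.01, -0.01, 0.035], [0, 0, 0], 0], [[-0.01, -0.02, 0.035], [0, 0, 0], 0], [[-0.01, -0.03, 0.035], [0, 0, 0], 0], [[-0.01, -0.03, 0.035], [0, 0, 0], 0]])

```text
clock: 3.37
eef_pos: [620.3, -1.8, 231.9]
orientation: [-1.905, -2.498, 0.0]
ft_force: [-0.3, 0.1, -0.5]
grip_width: 0.3
```

```bash
python3 st.py
```

```text
t 3.37 p [620.3  -1.8 231.9] local 39.37 -11.57 tipz 58.9 Flocal -0.2 0.2 -0.5 yawy 15.34 zax [-0. -0. -1.] grip 0.3 q [-0.04  0.32  1.87 -0.    0.95 -0.31]
```

Emit:
drive_tool(deltas=[[[0, -0.01, 0], [0, 0, 0], 0], [[0, -0.015, 0], [0, 0, 0], 0], [[0, -0.015, 0], [0, 0, 0], 0]])

```text
clock: 3.62
eef_pos: [618.2, -2.5, 232.3]
orientation: [1.904, 2.497, 0.002]
ft_force: [2.7, 1.1, 0.1]
grip_width: 0.1
```

```bash
python3 st.py
```

```text
t 3.62 p [618.2  -2.5 232.3] local 37.18 -11.69 tipz 59.3 Flocal 2.9 0.3 0.1 yawy 15.33 zax [ 0.002  0.    -1.   ] grip 0.1 q [-0.04  0.32  1.88  0.    0.94 -0.31]
```

Emit:
drive_tool(deltas=[[[0, -0.005, 0], [0, 0, 0], 0], [[0, -0.01, 0], [0, 0, 0], 0], [[0, -0.01, 0], [0, 0, 0], 0]])

```text
clock: 3.87
eef_pos: [616.9, -2.9, 232.5]
orientation: [1.903, 2.496, 0.004]
ft_force: [4.8, 1.0, -0.8]
grip_width: -0.2
```

```bash
python3 st.py
```

```text
t 3.87 p [616.9  -2.9 232.5] local 35.8 -11.68 tipz 59.5 Flocal 4.9 -0.3 -0.8 yawy 15.34 zax [ 0.004  0.    -1.   ] grip -0.2 q [-0.05  0.31  1.88  0.    0.94 -0.31]
```

Emit:
drive_tool(deltas=[[[0, -0.01, 0], [0, 0, 0], 0], [[0.01, -0.01, 0], [0, 0, 0], 0], [[0.02, -0.01, 0], [0, 0, 0], 0], [[0.03, -0.01, 0], [0, 0, 0], 0], [[0.04, -0.01, 0], [0, 0, 0], 0], [[0.05, -0.01, 0], [0, 0, 0], 0]])

```text
clock: 4.37
eef_pos: [613.8, 5.7, 233.2]
orientation: [1.9, 2.492, 0.007]
ft_force: [8.0, -0.3, -2.4]
grip_width: 0.0
```

```bash
python3 look.py b side
```

```text
t 4.37 p [613.8   5.7 233.2] local 35.04 -2.58 tipz 60.2 Flocal 7.6 -2.4 -2.4 yawy 15.35 zax [ 0.008 -0.001 -1.   ] grip 0.0 q [-0.03  0.3   1.89 -0.    0.94 -0.3 ]
```

View pics/side_b.png

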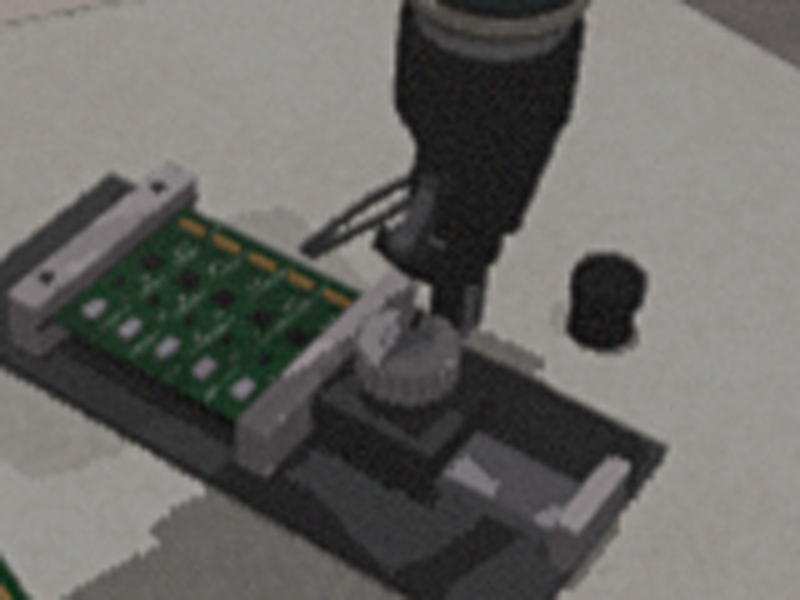

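Emit:
drive_tool(deltas=[[[0.018, 0, 0], [0, 0, 0], 0], [[0.033, 0, 0], [0, 0, 0], 0], [[0.048, 0, 0], [0, 0, 0], 0], [[0.063, 0, 0], [0, 0, 0], 0], [[0.077, -0.001, 0], [0, 0, 0], 0], [[0.09, -0.004, 0], [0, 0, 0], 0]])

```text
clock: 4.92
eef_pos: [607.4, 23.4, 232.9]
orientation: [1.902, 2.495, 0.005]
ft_force: [5.5, 1.2, 0.3]
grip_width: 0.1
```

```bash
python3 look.py c side
```

```text
t 4.92 p [607.4  23.4 232.9] local 33.62 16.2 tipz 59.9 Flocal 5.6 -0.3 0.3 yawy 15.35 zax [ 0.006  0.    -1.   ] grip 0.1 q [-0.    0.3   1.9   0.    0.94 -0.27]
```

View pics/side_c.png

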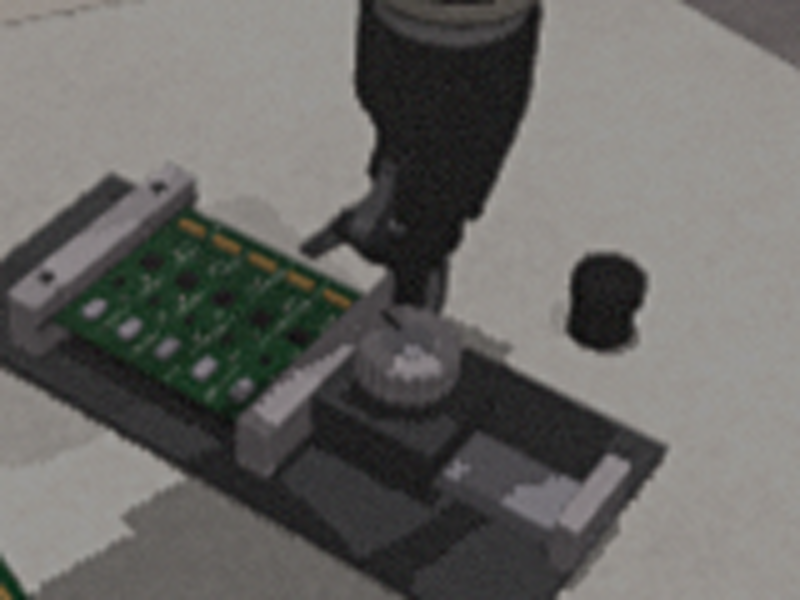

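Emit:
drive_tool(deltas=[[[0.013, -0.0045, 0], [0, 0, 0], 0], [[0.0255, -0.0105, 0], [0, 0, 0], 0], [[0.037, -0.018, 0], [0, 0, 0], 0], [[0.047, -0.0275, 0], [0, 0, 0], 0], [[0.0565, -0.0375, 0], [0, 0, 0], 0], [[0.064, -0.049, 0], [0, 0, 0], 0], [[0.07, -0.0615, 0], [0, 0, 0], 0], [[0.0745, -0.0745, 0], [0, 0, 0], 0], [[0.077, -0.088, 0], [0, 0, 0], 0], [[0.078, -0.1015, 0], [0, 0, 0], 0]])

```text
clock: 5.8
eef_pos: [581.9, 33.8, 231.9]
orientation: [-1.905, -2.497, -0.003]
ft_force: [3.4, 6.3, 2.8]
grip_width: -0.2
```

```bash
cat > ang.py <<'E'
import sys
from h import *; from st import *
from scipy.ndimage import map_coordinates
def ang(s,z=74.5,c=(582.0,-2.8)):
    g=cv2.cvtColor(s["image"],cv2.COLOR_RGB2GRAY).astype(float)
    out=[]
    for d in range(0,360,3):
        a=np.radians(d+15.35); px=np.array([proj(s,[c[0]+q*np.cos(a),c[1]+q*np.sin(a),z]) for q in np.linspace(13,21,9)])
        out.append(map_coordinates(g,[px[:,1],px[:,0]],order=1).mean())
    out=np.array(out); i=np.argsort(out)[:6]; return [(int(k*3),round(out[k])) for k in i], round(np.median(out))
if __name__=="__main__":
    for f in sys.argv[1:]:
        n,z=f.split(":"); print(n,ang(pickle.load(open(n+".pkl","rb")),float(z), (582.0,-2.8) if n[0]=="s" else (578,-1)))
E
python3 look.py d side; python3 ang.py side0:74.5 top0:74.5 side_a:74.5 side_b:74.5 side_c:74.7 side_d:75
```

```text
t 5.8 p [581.9  33.8 231.9] local 11.7 32.94 tipz 58.9 Flocal 4.9 5.1 2.8 yawy 15.31 zax [ 0.001  0.002 -1.   ] grip -0.2 q [ 0.01  0.26  1.96  0.    0.93 -0.25]
side0 ([(6, 56), (9, 61), (3, 64), (12, 72), (0, 79), (15, 87)], 115)
top0 ([(0, 58), (3, 60), (357, 71), (6, 76), (354, 93), (9, 101)], 141)
side_a ([(3, 51), (6, 51), (0, 60), (9, 63), (357, 70), (354, 78)], 123)
side_b ([(24, 37), (27, 41), (21, 43), (30, 48), (18, 52), (33, 54)], 83)
side_c ([(69, 40), (66, 42), (72, 43), (63, 49), (75, 50), (78, 57)], 84)
side_d ([(129, 47), (132, 49), (126, 55), (135, 56), (123, 63), (138, 63)], 84)
```

View pics/side_d.png

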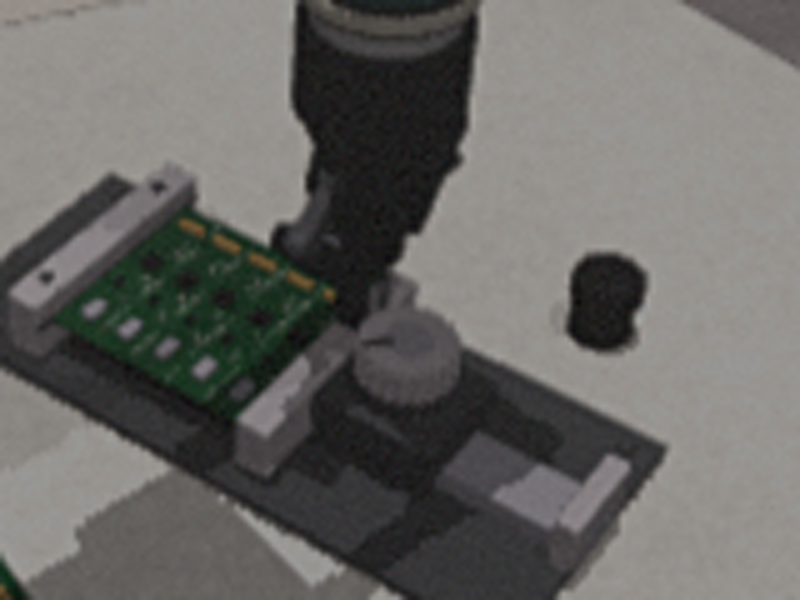

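Emit:
drive_tool(deltas=[[[-0.005, -0.015, 0], [0, 0, 0], 0], [[-0.005, -0.03, 0], [0, 0, 0], 0], [[-0.005, -0.045, 0], [0, 0, 0], 0], [[-0.005, -0.06, 0], [0, 0, 0], 0], [[-0.005, -0.075, 0], [0, 0, 0], 0], [[-0.005, -0.09, 0], [0, 0, 0], 0], [[-0.005, -0.1025, 0], [0, 0, 0], 0], [[-0.005, -0.115, 0], [0, 0, 0], 0], [[-0.006, -0.128, 0], [0, 0, 0], 0], [[-0.0085, -0.141, 0], [0, 0, 0], 0], [[-0.0125, -0.1535, 0], [0, 0, 0], 0], [[-0.0185, -0.165, 0], [0, 0, 0], 0]])

```text
clock: 6.85
eef_pos: [550.2, 20.2, 231.1]
orientation: [-1.904, -2.497, 0.003]
ft_force: [0.3, -0.4, -0.1]
grip_width: 0.1
```

```bash
python3 look.py e side;python3 ang.py side_e:75.3
```

```text
t 6.85 p [550.2  20.2 231.1] local -22.38 28.23 tipz 58.1 Flocal 0.2 -0.5 -0.1 yawy 15.35 zax [-0.002 -0.001 -1.   ] grip 0.1 q [-0.01  0.2   2.03 -0.    0.91 -0.28]
side_e ([(198, 41), (195, 44), (201, 49), (192, 53), (204, 62), (189, 65)], 84)
```

View pics/side_e.png

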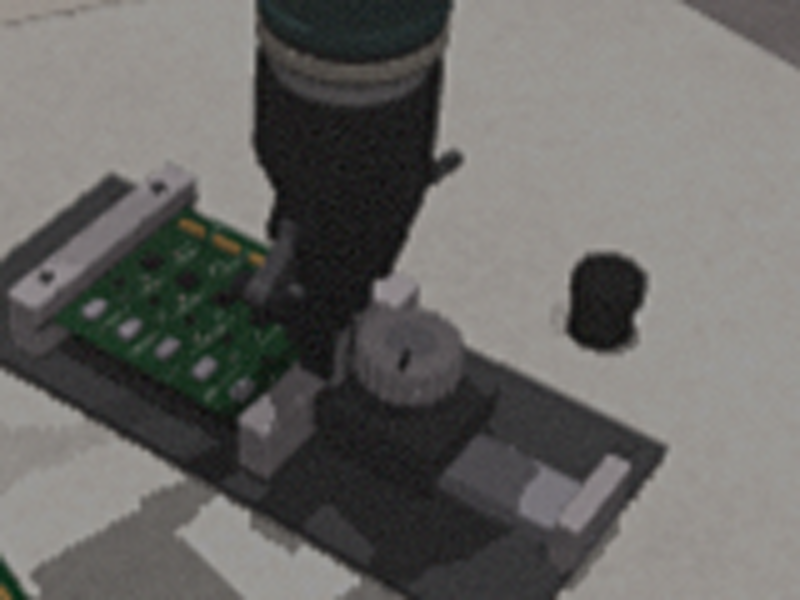

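Emit:
drive_tool(deltas=[[[-0.0085, 0.0045, 0], [0, 0, 0], 0], [[-0.018, -0.006, 0], [0, 0, 0], 0], [[-0.0285, -0.0155, 0], [0, 0, 0], 0], [[-0.04, -0.023, 0], [0, 0, 0], 0], [[-0.053, -0.0295, 0], [0, 0, 0], 0], [[-0.066, -0.034, 0], [0, 0, 0], 0]])

```text
clock: 7.4
eef_pos: [546.5, 6.6, 231.0]
orientation: [-1.902, -2.494, 0.003]
ft_force: [-6.9, 6.3, 4.3]
grip_width: 0.2
```

```bash
python3 look.py f side;python3 ang.py side_f:75.5
```

```text
t 7.4 p [546.5   6.6 231. ] local -29.6 16.12 tipz 58.0 Flocal -5.0 7.9 4.3 yawy 15.33 zax [-0.005  0.002 -1.   ] grip 0.2 q [-0.03  0.2   2.03  0.    0.92 -0.3 ]
side_f ([(99, 43), (96, 43), (228, 43), (90, 44), (93, 44), (102, 45)], 84)
```

Emit:
drive_tool(deltas=[[[-0.014, -0.0025, 0], [0, 0, 0], 0], [[-0.028, -0.0035, 0], [0, 0, 0], 0], [[-0.043, -0.0035, 0], [0, 0, 0], 0], [[-0.058, -0.0035, 0], [0, 0, 0], 0], [[-0.073, -0.0035, 0], [0, 0, 0], 0], [[-0.088, -0.0035, 0], [0, 0, 0], 0], [[-0.103, -0.0035, 0], [0, 0, 0], 0], [[-0.118, -0.0035, 0], [0, 0, 0], 0], [[-0.133, -0.0035, 0], [0, 0, 0], 0]])

```text
clock: 8.2
eef_pos: [551.3, -20.4, 230.2]
orientation: [-1.899, -2.492, 0.011]
ft_force: [-10.3, -1.7, 5.2]
grip_width: -0.4
```

```bash
python3 look.py g side;python3 ang.py side_g:75.7
```

```text
t 8.2 p [551.3 -20.4 230.2] local -32.14 -11.16 tipz 57.3 Flocal -10.4 1.1 5.2 yawy 15.39 zax [-0.011 -0.001 -1.   ] grip -0.4 q [-0.08  0.21  2.02 -0.    0.92 -0.35]
side_g ([(198, 20), (201, 20), (204, 21), (195, 21), (180, 22), (21, 22)], 25)
```

View pics/side_g.png

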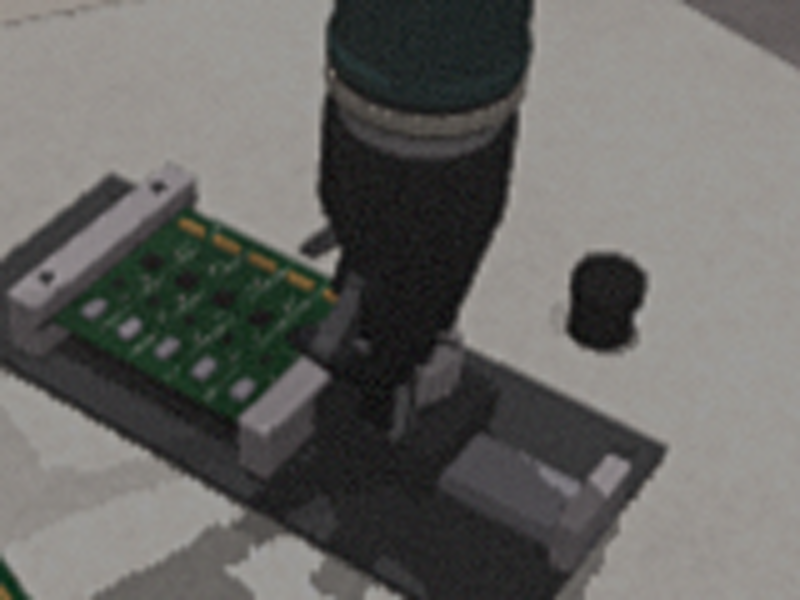

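Emit:
drive_tool(deltas=[[[-0.005, 0, 0], [0, 0, 0], 0], [[-0.019, 0.001, 0], [0, 0, 0], 0], [[-0.033, 0.0035, 0], [0, 0, 0], 0], [[-0.046, 0.008, 0], [0, 0, 0], 0], [[-0.059, 0.0145, 0], [0, 0, 0], 0], [[-0.0705, 0.022, 0], [0, 0, 0], 0], [[-0.081, 0.0315, 0], [0, 0, 0], 0], [[-0.0905, 0.042, 0], [0, 0, 0], 0], [[-0.098, 0.0535, 0], [0, 0, 0], 0], [[-0.1045, 0.0665, 0], [0, 0, 0], 0], [[-0.109, 0.0795, 0], [0, 0, 0], 0], [[-0.1115, 0.0935, 0], [0, 0, 0], 0]])

```text
clock: 9.25
eef_pos: [578.9, -36.3, 231.9]
orientation: [1.905, 2.498, 0.0]
ft_force: [-1.6, -0.6, 0.6]
grip_width: 0.1
```

```bash
python3 look.py h side;python3 ang.py side_h:76
```

```text
t 9.25 p [578.9 -36.3 231.9] local -9.68 -33.84 tipz 58.9 Flocal -1.7 -0.1 0.6 yawy 15.35 zax [ 0. -0. -1.] grip 0.1 q [-0.11  0.25  1.96 -0.    0.93 -0.37]
side_h ([(237, 22), (240, 23), (261, 23), (264, 23), (234, 24), (243, 24)], 57)
```

View pics/side_h.png

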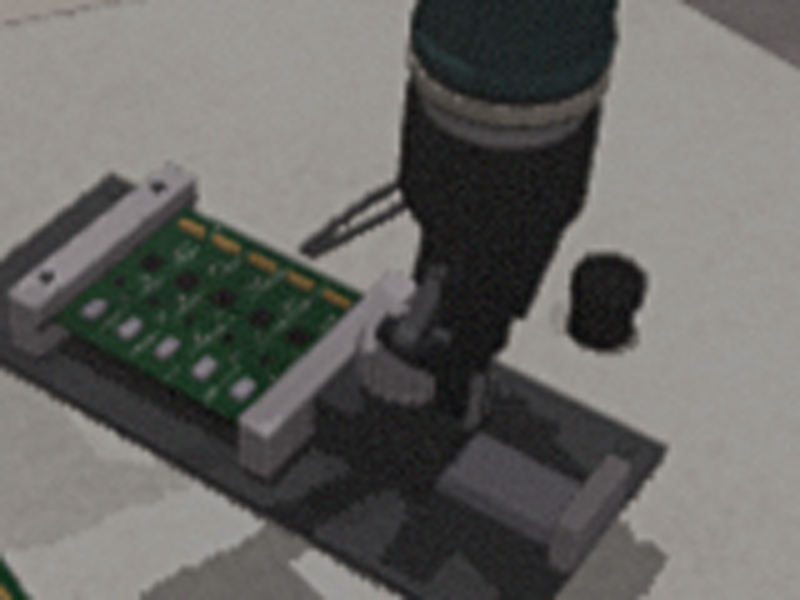

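Emit:
drive_tool(deltas=[[[0.0115, 0.0115, 0], [0, 0, 0], 0], [[0.019, 0.0215, 0], [0, 0, 0], 0], [[0.019, 0.0365, 0], [0, 0, 0], 0], [[0.019, 0.0515, 0], [0, 0, 0], 0], [[0.019, 0.0665, 0], [0, 0, 0], 0], [[0.019, 0.0815, 0], [0, 0, 0], 0]])

```text
clock: 9.8
eef_pos: [593.7, -29.8, 232.1]
orientation: [1.901, 2.496, -0.003]
ft_force: [-1.1, -8.3, -0.3]
grip_width: -0.2
```

```bash
python3 look.py i side;python3 ang.py side_i:76
```

```text
t 9.8 p [593.7 -29.8 232.1] local 6.24 -31.48 tipz 59.1 Flocal -3.3 -7.7 -0.3 yawy 15.41 zax [ 0.001 -0.004 -1.   ] grip -0.2 q [-0.09  0.28  1.93 -0.    0.93 -0.36]
side_i ([(312, 22), (309, 23), (315, 23), (306, 23), (303, 24), (300, 24)], 68)
```

View pics/side_i.png

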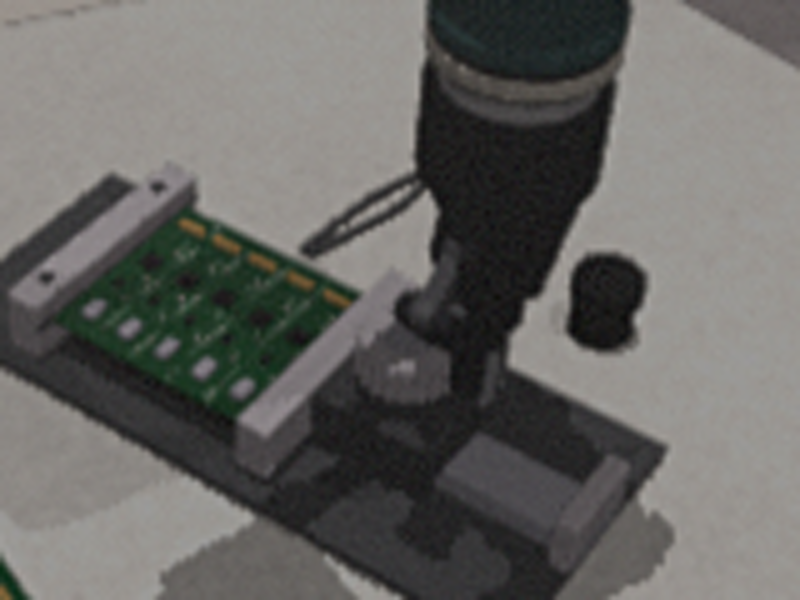

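Emit:
drive_tool(deltas=[[[0, 0.0125, 0], [0, 0, 0], 0], [[0, 0.025, 0], [0, 0, 0], 0], [[0.001, 0.039, 0], [0, 0, 0], 0], [[0.0035, 0.053, 0], [0, 0, 0], 0], [[0.008, 0.066, 0], [0, 0, 0], 0], [[0.0145, 0.079, 0], [0, 0, 0], 0], [[0.022, 0.0905, 0], [0, 0, 0], 0], [[0.0315, 0.101, 0], [0, 0, 0], 0], [[0.042, 0.1105, 0], [0, 0, 0], 0], [[0.0535, 0.118, 0], [0, 0, 0], 0], [[0.0665, 0.1245, 0], [0, 0, 0], 0], [[0.0795, 0.129, 0], [0, 0, 0], 0]])

```text
clock: 10.85
eef_pos: [615.0, -6.0, 232.3]
orientation: [1.903, 2.496, 0.003]
ft_force: [3.6, -4.5, -1.6]
grip_width: -0.1
```

```bash
python3 look.py j side;python3 ang.py side_j:76.3
```

```text
t 10.85 p [615.   -6.  232.3] local 33.16 -14.2 tipz 59.4 Flocal 2.3 -5.3 -1.6 yawy 15.36 zax [ 0.004 -0.    -1.   ] grip -0.1 q [-0.05  0.31  1.89 -0.    0.94 -0.32]
side_j ([(84, 46), (87, 46), (81, 50), (90, 50), (78, 56), (93, 57)], 74)
```

View pics/side_j.png

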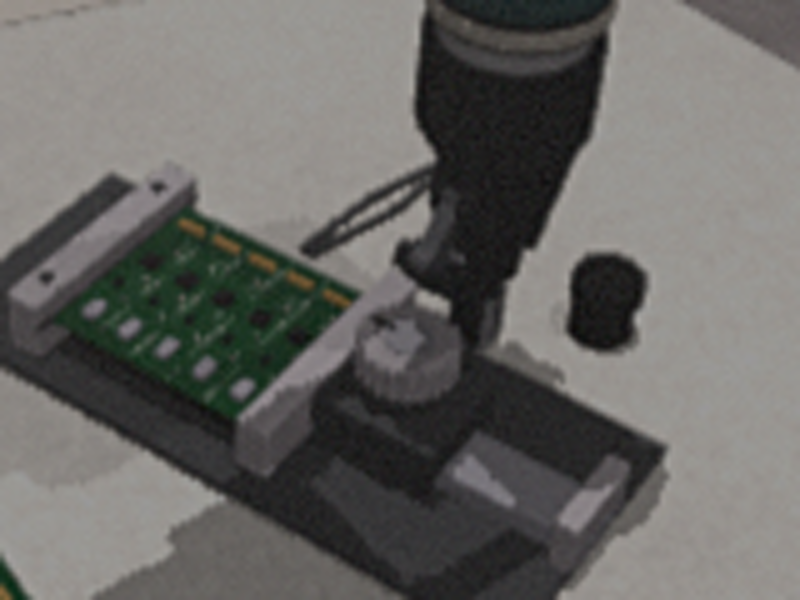

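Emit:
drive_tool(deltas=[[[0.014, 0.0025, 0], [0, 0, 0], 0], [[0.028, 0.0035, 0], [0, 0, 0], 0], [[0.043, 0.0035, 0], [0, 0, 0], 0], [[0.058, 0.0035, 0], [0, 0, 0], 0], [[0.073, 0.0035, 0], [0, 0, 0], 0], [[0.088, 0.0035, 0], [0, 0, 0], 0], [[0.103, 0.0035, 0], [0, 0, 0], 0], [[0.1155, 0.0035, 0], [0, 0, 0], 0], [[0.1295, 0.0025, 0], [0, 0, 0], 0], [[0.1435, 0, 0], [0, 0, 0], 0], [[0.1565, -0.0045, 0], [0, 0, 0], 0], [[0.1695, -0.011, 0], [0, 0, 0], 0]])

```text
clock: 11.9
eef_pos: [604.7, 27.6, 233.0]
orientation: [1.903, 2.495, 0.01]
ft_force: [5.6, 2.9, -0.6]
grip_width: -0.2
```

Emit:
drive_tool(deltas=[[[0.0115, -0.0075, 0], [0, 0, 0], 0], [[0.022, -0.017, 0], [0, 0, 0], 0], [[0.0315, -0.0275, 0], [0, 0, 0], 0], [[0.039, -0.039, 0], [0, 0, 0], 0]])

```text
clock: 12.23
eef_pos: [594.0, 33.0, 232.6]
orientation: [1.904, 2.497, 0.006]
ft_force: [3.9, 4.3, 1.1]
grip_width: 0.1
```

```bash
python3 look.py k side;python3 ang.py side_k:76.8
```

```text
t 12.23 p [594.   33.  232.6] local 23.2 28.94 tipz 59.6 Flocal 4.9 3.2 1.1 yawy 15.34 zax [ 0.003  0.002 -1.   ] grip 0.1 q [ 0.01  0.28  1.93  0.    0.93 -0.26]
side_k ([(204, 56), (207, 59), (210, 67), (213, 74), (201, 75), (216, 78)], 85)
```

View pics/side_k.png

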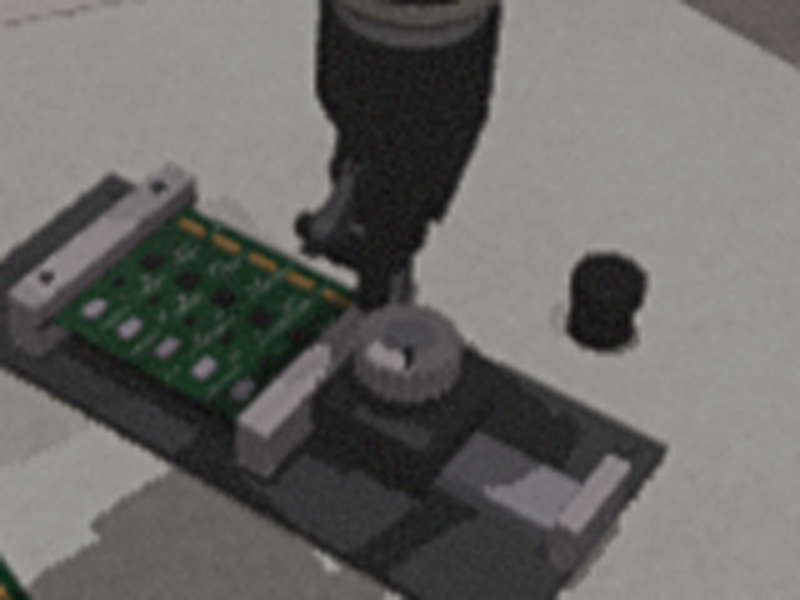

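Emit:
drive_tool(deltas=[[[0.015, 0.03, 0], [0, 0, 0], 0], [[0.03, 0.08, 0], [0, 0, 0], 0], [[-0.013, 0.13, 0], [0, 0, 0], 0], [[-0.08, 0.141, 0], [0, 0, 0], 0], [[-0.15, 0.141, 0], [0, 0, 0], 0], [[-0.22, 0.141, 0], [0, 0, 0], 0], [[-0.265, 0.13, 0], [0, 0, 0], 0], [[-0.265, 0.1, 0], [0, 0, 0], 0], [[-0.2595, 0.065, 0], [0, 0, 0], 0], [[-0.2595, 0.059, 0], [0, 0, 0], 0], [[-0.247, 0.049, 0], [0, 0, 0], 0], [[-0.2345, 0.039, 0], [0, 0, 0], 0]])

```text
clock: 13.28
eef_pos: [613.2, -12.0, 232.2]
orientation: [1.902, 2.496, 0.001]
ft_force: [4.5, -5.2, -1.6]
grip_width: -0.0
```

```bash
python3 look.py l side;python3 ang.py side_l:76.8
```

```text
t 13.28 p [613.2 -12.  232.2] local 29.82 -19.44 tipz 59.2 Flocal 2.9 -6.2 -1.6 yawy 15.4 zax [ 0.003 -0.002 -1.   ] grip -0.0 q [-0.06  0.31  1.89 -0.    0.94 -0.33]
side_l ([(210, 44), (207, 46), (213, 49), (204, 52), (318, 64), (321, 64)], 72)
```

Emit:
drive_tool(deltas=[[[0.013, 0.0065, 0], [0, 0, 0], 0], [[0.026, 0.011, 0], [0, 0, 0], 0], [[0.04, 0.0135, 0], [0, 0, 0], 0], [[0.054, 0.0145, 0], [0, 0, 0], 0], [[0.069, 0.0145, 0], [0, 0, 0], 0], [[0.084, 0.0145, 0], [0, 0, 0], 0], [[0.099, 0.0145, 0], [0, 0, 0], 0], [[0.114, 0.0145, 0], [0, 0, 0], 0], [[0.129, 0.0145, 0], [0, 0, 0], 0], [[0.1415, 0.0145, 0], [0, 0, 0], 0]])

```text
clock: 14.17
eef_pos: [610.9, 17.2, 233.4]
orientation: [1.899, 2.493, 0.009]
ft_force: [8.9, -0.4, -3.5]
grip_width: 0.1
```

```bash
python3 look.py m side;python3 ang.py side_m:77.1
```

```text
t 14.17 p [610.9  17.2 233.4] local 35.28 9.24 tipz 60.4 Flocal 8.5 -2.8 -3.5 yawy 15.41 zax [ 0.01 -0.   -1.  ] grip 0.1 q [-0.01  0.3   1.9   0.    0.93 -0.28]
side_m ([(294, 57), (291, 58), (288, 60), (297, 60), (285, 63), (300, 66)], 81)
```

Emit:
drive_tool(deltas=[[[0.014, -0.001, 0], [0, 0, 0], 0], [[0.028, -0.0035, 0], [0, 0, 0], 0], [[0.041, -0.008, 0], [0, 0, 0], 0], [[0.054, -0.0145, 0], [0, 0, 0], 0], [[0.055, 0.03, 0], [0, 0, 0], 0], [[0.04, 0.0675, 0], [0, 0, 0], 0], [[-0.03, 0.0675, 0], [0, 0, 0], 0], [[-0.09, 0.0675, 0], [0, 0, 0], 0], [[-0.09, 0.045, 0], [0, 0, 0], 0]])

```text
clock: 14.97
eef_pos: [622.9, -1.0, 231.7]
orientation: [1.906, 2.496, -0.001]
ft_force: [0.1, 0.1, 0.2]
grip_width: 0.2
```

```bash
python3 look.py n side;python3 ang.py side_n:77.3
```

```text
t 14.97 p [622.9  -1.  231.7] local 42.08 -11.41 tipz 58.7 Flocal 0.1 0.1 0.2 yawy 15.28 zax [ 0.001 -0.001 -1.   ] grip 0.2 q [-0.04  0.32  1.87 -0.    0.95 -0.31]
side_n ([(330, 39), (333, 41), (327, 41), (336, 47), (324, 48), (321, 55)], 90)
```

View pics/side_n.png

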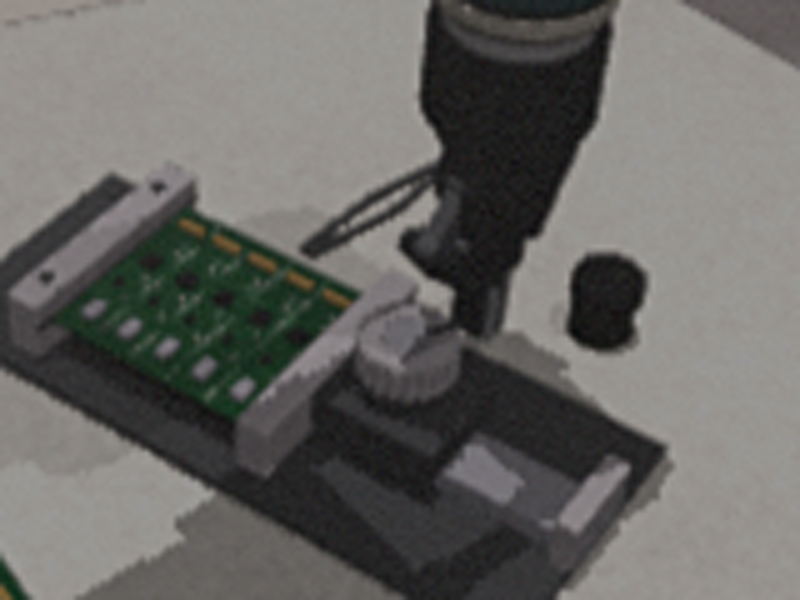

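Emit:
drive_tool(deltas=[[[0, -0.025, 0], [0, 0, 0], 0], [[0, -0.045, 0], [0, 0, 0], 0], [[0.015, -0.045, 0], [0, 0, 0], 0], [[0.03, -0.045, 0], [0, 0, 0], 0], [[0.045, -0.045, 0], [0, 0, 0], 0], [[0.06, -0.045, 0], [0, 0, 0], 0], [[0.075, -0.045, 0], [0, 0, 0], 0], [[0.085, -0.045, 0], [0, 0, 0], 0], [[0.085, -0.01, 0], [0, 0, 0], 0], [[0.085, 0.04, 0], [0, 0, 0], 0], [[0.085, 0.07, 0], [0, 0, 0], 0]])

```text
clock: 15.93
eef_pos: [630.9, 21.7, 231.7]
orientation: [-1.905, -2.498, 0.0]
ft_force: [1.3, 0.1, 0.0]
grip_width: -0.1
```

```bash
python3 look.py o side;python3 ang.py side_o:77.5
```

```text
t 15.93 p [630.9  21.7 231.7] local 55.82 8.29 tipz 58.7 Flocal 1.3 -0.3 0.0 yawy 15.35 zax [-0.001  0.    -1.   ] grip -0.1 q [-0.01  0.34  1.85  0.    0.95 -0.27]
side_o ([(9, 49), (6, 50), (12, 52), (15, 58), (3, 60), (18, 65)], 124)
```

View pics/side_o.png

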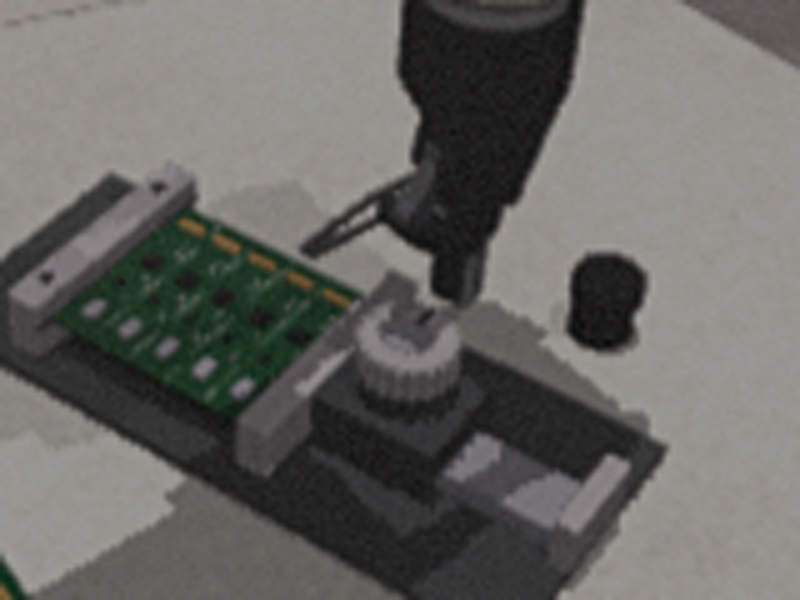

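Emit:
drive_tool(deltas=[[[0.06, 0, 0], [0, 0, 0], 0], [[0.14, 0, -0.02], [0, 0, 0], 0], [[0.22, -0.02, -0.03], [0, 0, 0], 0], [[0.28, -0.08, -0.03], [0, 0, 0], 0], [[0.31, -0.15, -0.03], [0, 0, 0], 0], [[0.32, -0.22, -0.03], [0, 0, 0], 0], [[0.32, -0.26, -0.02], [0, 0, 0], 0], [[0.32, -0.2725, 0.02], [0, 0, 0], 0], [[0.32, -0.2725, 0.05], [0, 0, 0], 0], [[0.32, -0.2725, 0.07], [0, 0, 0], 0], [[0.32, -0.2725, 0.08], [0, 0, 0], 0], [[0.32, -0.2725, 0.08], [0, 0, 0], 0]])

```text
clock: 16.98
eef_pos: [561.5, 68.6, 214.7]
orientation: [-1.905, -2.497, 0.001]
ft_force: [0.4, -0.1, 0.2]
grip_width: 0.1
```

```bash
python3 look.py p side,top;python3 ang.py side_p:77.5
```

```text
t 16.98 p [561.5  68.6 214.7] local 1.25 71.97 tipz 41.7 Flocal 0.4 -0.2 0.2 yawy 15.33 zax [-0.001 -0.    -1.   ] grip 0.1 q [ 0.08  0.25  2.    0.    0.89 -0.19]
side_p ([(9, 52), (6, 52), (12, 56), (3, 62), (15, 63), (18, 70)], 84)
```

View pics/side_p.png

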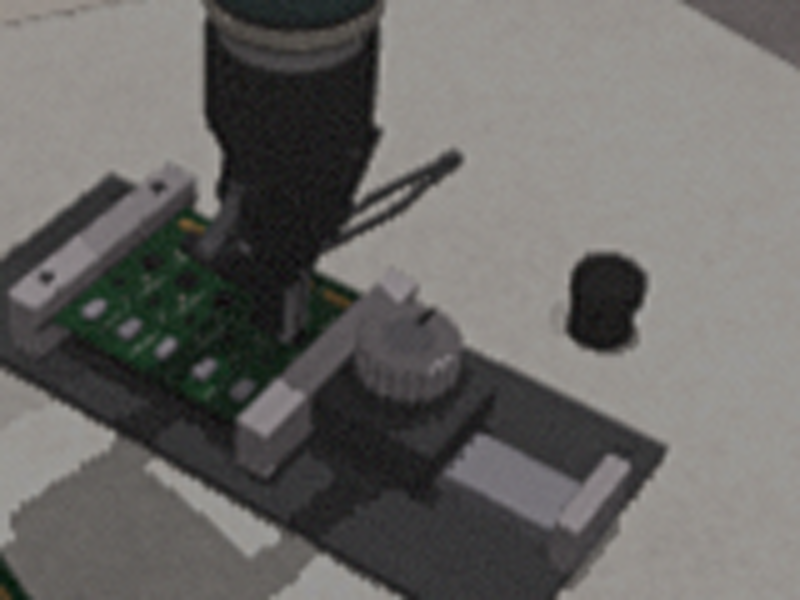

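Emit:
drive_tool(deltas=[[[-0.02, 0, 0.008], [0, 0, 0], 0], [[-0.04, 0, 0.008], [0, 0, 0], 0], [[-0.06, 0, 0.008], [0, 0, 0], 0], [[-0.07, 0, 0.008], [0, 0, 0], 0], [[-0.07, 0, 0.008], [0, 0, 0], 0]])

```text
clock: 17.5
eef_pos: [565.0, 55.6, 214.1]
orientation: [-1.906, -2.495, -0.003]
ft_force: [0.7, 5.3, -0.1]
grip_width: -0.4
```

```bash
python3 st.py
```

```text
t 17.5 p [565.   55.6 214.1] local 1.25 58.45 tipz 41.1 Flocal 2.0 4.9 -0.1 yawy 15.26 zax [-0.     0.003 -1.   ] grip -0.4 q [ 0.05  0.26  2.    0.    0.89 -0.21]
```

Emit:
drive_tool(deltas=[[[-0.01, 0, 0.004], [0, 0, 0], 0], [[-0.025, 0, 0.004], [0, 0, 0], 0], [[-0.04, 0, 0.004], [0, 0, 0], 0], [[-0.055, 0, 0.004], [0, 0, 0], 0], [[-0.07, 0, 0.004], [0, 0, 0], 0], [[-0.085, 0, 0.004], [0, 0, 0], 0], [[-0.1, 0, 0.004], [0, 0, 0], 0]])

```text
clock: 18.08
eef_pos: [570.3, 36.9, 213.9]
orientation: [-1.905, -2.495, -0.004]
ft_force: [-2.3, 7.9, 3.6]
grip_width: -0.1
```

```bash
python3 look.py q side;python3 ang.py side_q:77.5
```

```text
t 18.08 p [570.3  36.9 213.9] local 1.36 39.05 tipz 40.9 Flocal -0.1 8.2 3.6 yawy 15.27 zax [-0.     0.003 -1.   ] grip -0.1 q [ 0.02  0.26  1.99  0.    0.89 -0.25]
side_q ([(102, 38), (99, 39), (105, 39), (108, 40), (96, 40), (111, 41)], 82)
```

View pics/side_q.png

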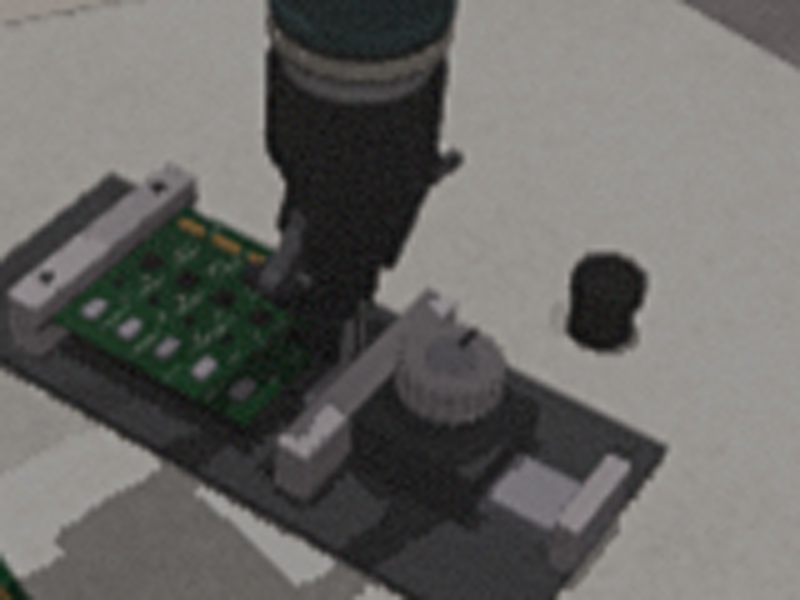

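The jaw is sliding freely, about 19 mm so far, and the board hasn't moved. Continuing to the stop.

Emit:
drive_tool(deltas=[[[-0.015, 0, 0], [0, 0, 0], 0], [[-0.03, 0, 0], [0, 0, 0], 0], [[-0.045, 0, 0], [0, 0, 0], 0], [[-0.06, 0, 0], [0, 0, 0], 0], [[-0.075, 0, 0], [0, 0, 0], 0], [[-0.09, 0, 0], [0, 0, 0], 0], [[-0.105, 0, 0], [0, 0, 0], 0], [[-0.12, 0, 0], [0, 0, 0], 0], [[-0.135, 0, 0], [0, 0, 0], 0], [[-0.145, 0, 0], [0, 0, 0], 0]])

```text
clock: 18.97
eef_pos: [577.7, 9.7, 213.8]
orientation: [-1.905, -2.492, -0.006]
ft_force: [-3.9, 17.8, 5.9]
grip_width: -0.2
```

```bash
python3 look.py r side
```

```text
t 18.97 p [577.7   9.7 213.8] local 1.35 10.83 tipz 40.8 Flocal 0.9 18.2 5.9 yawy 15.2 zax [-0.001  0.006 -1.   ] grip -0.2 q [-0.03  0.27  1.98  0.01  0.89 -0.3 ]
```

Emit:
drive_tool(deltas=[[[-0.01, 0, 0], [0, 0, 0], 0], [[-0.02, 0, 0], [0, 0, 0], 0], [[-0.02, 0, 0], [0, 0, 0], 0]])

```text
clock: 19.27
eef_pos: [578.1, 8.6, 213.8]
orientation: [-1.904, -2.487, -0.011]
ft_force: [-5.1, 24.7, 7.9]
grip_width: -0.1
```

```bash
python3 look.py s side
```

```text
t 19.27 p [578.1   8.6 213.8] local 1.45 9.64 tipz 40.8 Flocal 1.6 25.2 7.9 yawy 15.12 zax [-0.003  0.011 -1.   ] grip -0.1 q [-0.03  0.27  1.98  0.01  0.9  -0.3 ]
```

View pics/side_s.png

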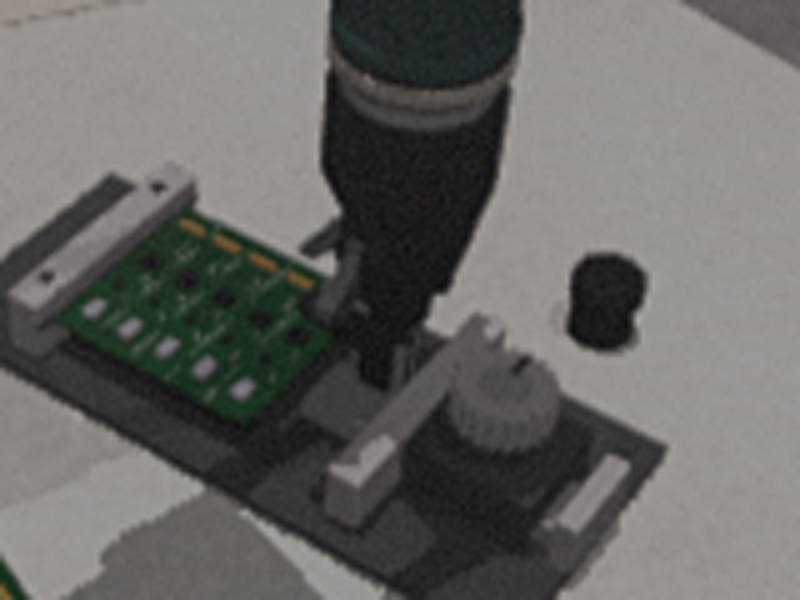

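Force rose to 25 N, so the carriage is at the stop block. Now I'll back off toward +y, rise straight up and move away for a clear check.

Emit:
drive_tool(deltas=[[[0.03, 0, 0], [0, 0, 0], 0], [[0.06, 0, 0], [0, 0, 0], 0], [[0.07, 0, -0.05], [0, 0, 0], 0], [[0.07, 0, -0.2], [0, 0, 0], 0], [[0.07, 0, -0.4], [0, 0, 0], 0], [[0.07, 0, -0.6], [0, 0, 0], 0], [[0.07, -0.1, -0.8], [0, 0, 0], 0], [[0.07, -0.3, -0.9], [0, 0, 0], 0], [[0.07, -0.5, -0.9], [0, 0, 0], 0], [[0.07, -0.7, -0.9], [0, 0, 0], 0], [[0.07, -0.9, -0.9], [0, 0, 0], 0], [[0.07, -1, -0.9], [0, 0, 0], 0]])

```text
clock: 20.32
eef_pos: [378.7, -36.3, 393.5]
orientation: [-1.906, -2.497, 0.003]
ft_force: [0.6, 0.3, -0.1]
grip_width: 0.2
```

Emit:
drive_tool(deltas=[[[0.15, 0, 0], [0, 0, 0], 0], [[0.35, 0, 0], [0, 0, 0], 0], [[0.55, 0, 0], [0, 0, 0], 0], [[0.75, 0, 0], [0, 0, 0], 0], [[0.9, 0, 0], [0, 0, 0], 0], [[1, 0, 0], [0, 0, 0], 0], [[1, 0, 0], [0, 0, 0], 0]])

```text
clock: 20.9
eef_pos: [328.6, 159.6, 394.3]
orientation: [1.9, 2.502, 0.003]
ft_force: [1.0, -0.4, -0.2]
grip_width: 0.1
```

```bash
python3 look.py t top,side; python3 - <<'E'
from ang import *
c=np.array([578,-1.])-50*vy; c2=np.array([582,-2.8])-50*vy
print(ang(pickle.load(open("top_t.pkl","rb")),77.5,c),ang(pickle.load(open("side_t.pkl","rb")),77.5,c2))
for n in("top","side"):
  for t in("0","_t"):
    s=pickle.load(open(n+t+".pkl","rb"));P=cloud(s);z=P[...,2];h=cv2.cvtColor(s["image"],cv2.COLOR_RGB2HSV)
    L0=(P[...,:2]-K)@vx;L1=(P[...,:2]-K)@vy
    g=(h[...,0]>40)&(h[...,0]<85)&(h[...,1]>80)&(abs(L0)<75)&(L1>30)&(L1<190)&(z>20)&(z<45)
    q=P[g];A=np.c_[q[:,:2],np.ones(len(q))];co=np.linalg.lstsq(A,q[:,2],rcond=None)[0]
    print(n,t,"board n",g.sum(),cv2.minAreaRect(np.stack([L0[g],L1[g]],1).astype(np.float32)),"z",np.median(q[:,2]).round(1),"slope",co[:2].round(3))
    pl=(z>43)&(z<49)&(abs(L0)<64)&(abs(L0)>38)&(L1>-30)&(L1<65); print("   plate y",np.percentile(L1[pl],[3,50,97]).round(1))
    for nm,(x,y,rr,z0,z1) in dict(tw=(691,139,75,4,14),lo=(720,-2,30,25,45),bo=(478,280,40,150,200)).items():
        m=(np.hypot(P[...,0]-x,P[...,1]-y)<rr)&(z>z0)&(z<z1); print("  ",nm,m.sum(),P[m].mean(0).round(1))
E
```

```text
t 20.9 p [328.6 159.6 394.3] local -199.17 221.33 tipz 221.3 Flocal 0.9 -0.7 -0.2 yawy 15.56 zax [ 0.001  0.002 -1.   ] grip 0.1 q [ 0.38 -0.36  2.22  0.    1.28  0.11]
([(3, 62), (0, 66), (6, 77), (357, 84), (9, 102), (354, 109)], 152) ([(9, 62), (6, 66), (12, 70), (3, 82), (15, 86), (0, 101)], 121)
top 0 board n 2143 ((-1.2028884887695312, 111.15879821777344), (109.72520446777344, 118.28492736816406), 0.008244437165558338) z 32.5 slope [0.001 0.001]
   plate y [33.9 42.3 50.8]
   tw 357 [688.1 138.7   6.1]
   lo 228 [7.16e+02 1.00e-01 3.79e+01]
   bo 223 [482.5 293.3 185.1]
top _t board n 2139 ((-0.6760711669921875, 111.28463745117188), (118.28366088867188, 110.10154724121094), 89.89482116699219) z 32.4 slope [-0.002 -0.002]
   plate y [-15.9  -7.4   0.7]
   tw 389 [687.6 139.4   6.2]
   lo 232 [7.159e+02 1.000e-01 3.790e+01]
   bo 223 [482.4 293.3 185.1]
side 0 board n 842 ((0.4872398376464844, 113.48072814941406), (107.9854965209961, 111.71498107910156), 0.04314178600907326) z 32.3 slope [0.001 0.001]
   plate y [31.2 39.8 48.9]
   tw 124 [698.8 139.7   6.2]
   lo 172 [717.7  -3.9  36.2]
   bo 190 [484.6 288.9 175.8]
side _t board n 902 ((0.7621383666992188, 109.55021667480469), (108.26802062988281, 119.74412536621094), 0.5615997910499573) z 32.4 slope [ 0.001 -0.001]
   plate y [-18.4 -10.5  -1.9]
   tw 125 [698.5 139.9   5.9]
   lo 173 [717.5  -4.   36.4]
   bo 190 [484.6 288.8 176.1]
```

View pics/top_t.png

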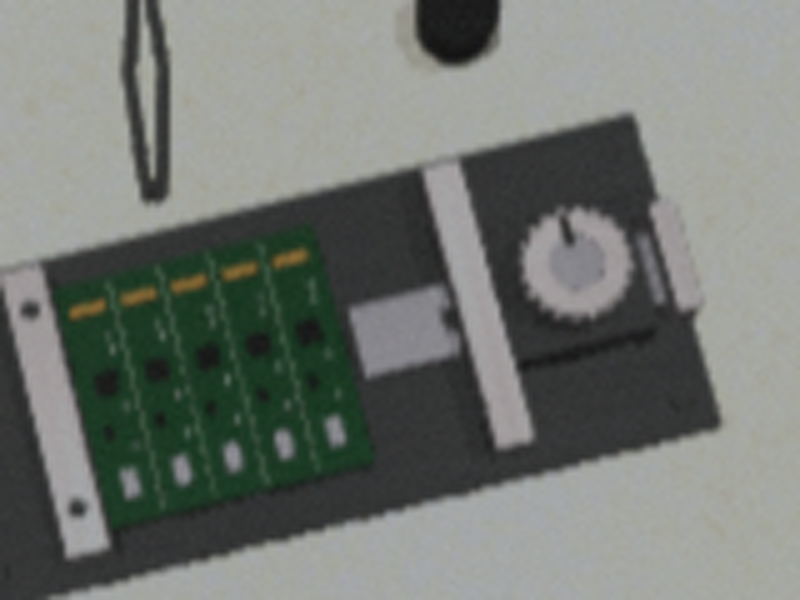

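View pics/side_t.png

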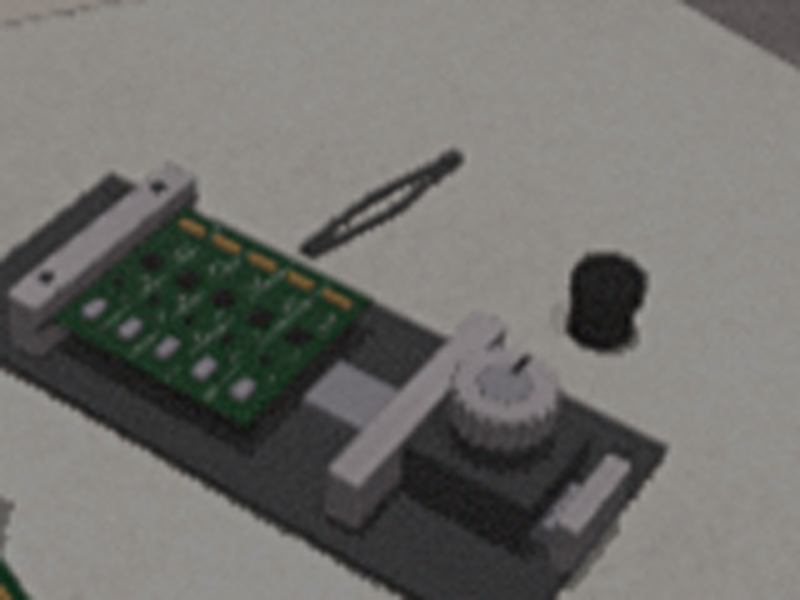

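```bash
python3 -c "
from station import r
print(r.sign_off())"
```

```text
the job is handed in; nothing more can be done
None
```

The board is free: I loosened the knob two turns, pushed the sliding jaw back to its stop, and handed the job in at about 21 s.

I rolled the shut fingertips round the outside of the knob's rim, about one and a quarter orbits plus two more strokes on its +x side. Then I pushed the jaw plate from the board side until the force rose from about 8 N to 25 N at the stop, and withdrew clear.

Last checks:
- **Knob:** the line reads within about 5° of its start direction in both views, so about 2.0 turns. I followed the line by side pictures. The gripper hid it for part of the first turn, so that stretch rests on how far the finger rolled. The jaw sliding freely also shows the screw was past 1.8 turns.
- **Jaw:** the plate stands 49.7 mm back in the top view. The side view gives about 50.3 mm.
- **Board:** it lies flat (slope 0.002 or less, top still at 32.4 mm) and shifted less than 1 mm in the top view. The side view's board outline differs by about 4 mm before and after, because the shut jaw had hidden the board's near edge.
- **Tweezers, loupe and bottle:** all within 1 mm of where they started.

The two cameras disagreed by 2–4 mm on the knob's position. I corrected for that by contact force, after losing contact briefly twice while rolling. No check failed.

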